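Set out tonight's pill tube

TASK

The medicine box by the bed is latched: swing its latch lever all the way forward and down out of the way, then lift the lid by its front lip past upright until it leans back open by itself. Take the round-ended pill tube out of the tray and set it down gently in the bowl, letting go of it there and leaving the lid open. Leave the other things in the tray and everything else around where they are.

Things in the scene. Friction and masses are not known exactly. Their poses are not given: they have to be found in the camera images.
- box: wooden medicine box fixed to the surface, 140 (x) x 200 (y) x 75 mm high, walls 6 mm; origin at the centre of its underside, x axis from its front (latch side, towards the robot) to its back (lid hinges), z up. A brass hinge block 40 mm wide in the middle of the front face carries the latch
- tray (a point): middle of the grey tray's top face inside the box, 58 mm above the surface, 17 mm below the box rim; three pockets open in it in a row along box y, at y = -55, 0 and +55 mm, each 56 (x) x 22 (y) mm and 4 mm deep
- lid (a joint): lid angle, rad: 0 shut, 1.85 at its stop, leaning back open. A wooden plate 165 (x) x 200 (y) x 10 mm, about 0.25 kg, no handle; at the front it overhangs the box by a 25 mm lip, open below, under which a tilted finger fits from the front. The light hinge does not hold it: it falls shut until past upright (1.57), then falls open to the stop
- lid_lip (a point): middle of the lower front edge of the lid's lip (when shut 75.5 mm above the surface, at x = -95 mm in the box frame); turns with the lid
- lid_hinge (a point): middle of the lid's hinge axis, which runs along the box's y; at x = +70, z = 75.5 mm in the box frame; the lid's underside lies in the plane through the hinge axis and the lip edge
- latch (a joint): latch lever angle, rad: 0 upright, its hook over the lip, which blocks the lid; grows as the lever's top swings forward (box -x) and down; at its stop, 1.75, it lies forward, just below level. Stiff: needs about 2 N at the tab and stays where it is left; the hook is clear of the lid past 0.4
- latch_tab (a point): grip point on the latch's tab; turns with the lever. The lever is an upright brass plate 24 mm wide (box y), 4 mm thick (box x), its top 40 mm above the lid's top when shut; this point lies mid-width and mid-thickness, 13 mm below its upper end, 9 mm ahead (box -x) of the hinge axis and 72 mm above it when shut. A 5 mm thick hook of the same width lies just over the lid
- latch_hinge (a point): middle of the latch lever's hinge axis, which runs along box y; at x = -90, z = 40 mm in the box frame
- tube_center (a point): centre of the pill tube: a plain aluminium rod with round ends, 18 mm in diameter and 50 mm long, 30 g, lying in a tray pocket along its own x axis (along the box's x within 0.1 rad at the start, either way), its middle 5 mm above the tray top
- tin: small round upright aluminium tin, 20 mm in diameter, 13 mm high, standing in another tray pocket; origin at the centre of its underside; leave alone
- case: small flat-sided aluminium case 46 x 16 x 14 mm lying in the remaining tray pocket; origin at the centre of its underside; leave alone
- bowl_in (a point): centre of the inner floor of the loose stoneware bowl (open, no handle, rim 140 mm across, 50 mm high, flat inner floor about 50 mm across, 5 mm above the surface), left or right of the box
- bowl: the same bowl; origin at the centre of its underside, z up
- mug: mug with a handle, 84 mm across, 85 mm high, on the other side of the box from the bowl; origin at the centre of its underside; leave alone
- pen: brass pen lying flat, 140 mm long, 10 mm thick; origin on its underside; leave alone
- glasses: folded black reading glasses, 50 x 120 x 8 mm; origin at the centre of the underside; leave alone
- cream: small white jar with a metal cap, 56 mm across, 45 mm high, beside the back of the box; origin at the centre of its underside; leave alone
Things that resemble listed ones, but are neither listed nor needed, are in the scene too. Leave any purple look-alike of the bowl alone.

How it is judged:
On the way, in this order (a step that is already met when the one before it is completed fails the run):
1. the latch lever is swung forward and down (past 1.3 rad) (value of joint latch above 1.3 rad), for 0.2 s.
2. the lid is open past upright (past 1.65 rad) (value of joint lid above 1.65 rad), for 0.2 s.
3. the fingers have lifted the pill tube clear of the box (contact force between the fingers and tube above 0.5 N and height (world z) of tube_center above 0.1 m), for 0.1 s.
At the end, for the whole second after the job is handed in: The pill tube lies at rest in the upright bowl (its centre within 35 mm of the bowl's middle and under 35 mm above its inner floor), the lid is still open (past 1.65 rad) and the latch lever still down (past 1.3 rad) (horizontal distance between tube_center and bowl_in below 0.035 m and z of tube_center in the frame of bowl_in below 0.035 m and linear speed of tube below 0.05 m/s and angle between bowl's own z axis and vertical below 0.15 rad and value of joint lid above 1.65 rad and value of joint latch above 1.3 rad); the robot touches nothing.
It fails at once if the pill tube is dropped from more than about 4 cm (moves faster than 0.9 m/s out of the fingers) (contact force between the fingers and tube below 0.02 N and linear speed of tube above 0.9 m/s).
It fails at once if the tin or the case in the tray is shifted more than 2 cm (distance of any of tin, case from where it was at the start of the episode above 0.02 m).
It fails at once if the mug, pen, glasses or jar is shifted more than 3 cm (distance of any of mug, pen, glasses, cream from where it was at the start of the episode above 0.03 m).
It fails at once if the bowl is pushed more than 5 cm (distance of bowl from where it was at the start of the episode above 0.05 m).
It also fails if it takes over 72 s, if anything falls off the work surface, if the arm or the gripper's body presses on something with over 40 N, if the wrist force passes 120 N, or if a joint passes its speed limit or range.

ROBOT

A 6-joint arm with a two-finger parallel gripper is mounted at the origin on the work surface. World frame = base frame: x ahead of the robot, y to its left, z up, the work surface at z = 0. Lengths are in m, angles in rad, forces in N, time in s.
With the tool pointing down it reaches from about 0.35 to 0.975 m from the base axis. Payload 4.9 kg.
Tool frame: the origin (TCP) lies at the very end of the fingers, on their centre line; the grasp point (between the pads) lies ctrl.hold_point_z behind it (ctrl.hold_point_z is the distance from the TCP to the grasp point, in m); z points along the fingers, y is the line along which they close (so a half turn about z gives the same grasp; the last joint's range is limited). The gripper opens to 85 mm and grips with 20 to 120 N. Pads are 22 mm wide; open, the fingers measure 114 mm over their backs; the gripper's body (76 mm by 85 mm) begins 54 mm behind the grasp point. The pads swing forward as they close: fully open they stand 13 mm farther back than shut.
Start: joints at [-1.265, 0.053, 1.613, -0, 1.476, -0.119], TCP at [0.258, -0.569, 0.231] pointing down, gripper open.
Joint ranges: [-3.01, 3.01], [-1.01, 2.22], [0.06, 2.58], [-1.02, 4.17], [0.09, 2.62], [-3.14, 3.14]. Speed limits (rad/s): [2.57, 2.57, 3.14, 3.14, 3.14, 3.14].

INTERFACE

Orientations are given as a rotation vector (axis times angle).
In Python, from station import ctrl gives the robot as it stands. The module is installed in compiled form; this text tells all that it offers.
- The arm moves only by the tool jog_arm, never from a script. Its argument "deltas" is a list of rows, each a list of 3 entries, a list of its own where there are three numbers: the closure, from -1 (fully open) to 1 (shut), then the shift along the world's x, y, z scaled (see below), then the turn, a rotation vector about the world's x, y, z scaled (see below). A call has 1 to 12 rows; each row is the pose to reach, as a shift and turn from the pose commanded when the call began, turning the shorter way round; what a row does not reach only later rows make up. The controller multiplies each number of a shift by 0.4 m and each number of a turn by 180 degrees. A row lasts 1/12 s, in which the tool goes at most 41.7 mm and 7.16 degrees, less where a joint would pass 70% of its speed; a pose out of reach is approached as far as the arm can. A call with a number of a shift or a turn outside -1 to 1 is refused whole. A call with a gripper value outside its range is refused whole. The fingers move at their own pace and stop on an object; "squeeze" is the grip in N (left out, the last holds). Time passes only in rows, so rows that repeat a pose let the fingers close. It gives the time, the measured TCP pose, the force, the opening and the grip force at its end, in the units of the state.
- ctrl.get_obs(): the state, without advancing time (a new reading comes with each control period).
- ctrl.get_image(name): name is "scene" or "side" or "wrist"; returns the picture (400x640x3 uint8, red, green, blue); there is no depth.
- ctrl.get_calibration(name): a dict with "K" (3x3 intrinsics, pixels), "extrinsics" (4x4, takes a point from world to camera coordinates). Camera axes: x right, y down, z forward; pixel columns grow to the right and rows downward; lengths in m; the calibration is good to about 2 mm. The wrist camera is an equidistant fisheye: a pixel r from the principal point sees the ray r / f radians off the axis. A picture is of the moment at which its call begins: read the wrist's pose just before it. get_calibration takes no time and is no camera call; for the wrist camera it gives the pose at the moment of the call.
- ctrl.finish_job(): hands the job in; it is judged then, once.
The state is a dict: "t": time; "q": joint angles; "dq": joint speeds; "effort": joint torques, N m; "tool_pos": TCP position; "tool_rot": TCP orientation; "contact_force": force on the tool from outside, world axes, zero at the start; "wrist_torque": the same for the moment, N m; "opening": finger opening in m; "grip_force": force on a finger pad.
Only numpy, scipy, OpenCV 4.12 (cv2) and the standard library are available. Lean on these libraries where they do the work, as an engineer would, in place of code of your own. Each camera call takes 0.05 s, during which the arm holds its last target. There are 200 camera calls.

## Working session

There is one attempt and no reset: what is moved stays moved. The work goes in short steps, Python scripts to look and compute and a tool call to move; the robot and the scene stay as the last step left them, time stands still between calls to the robot, and variables do not carry over. Pictures are saved under pics/ and viewed, at most 10 in all, crops included, and the job is handed in when it is done.

Besides the shell and the picture viewer there is one more tool, called as name(argument=value, ...) on one line, values as JSON. jog_arm: Moves the arm, as the interface text tells. Its arguments: {"type":"object","properties":{"deltas":{"type":"array","items":{"type":"array"}},"squeeze":{"type":"number"}},"required":["deltas"]}

```bash
mkdir -p pics
cat > h.py <<'E'
import numpy as np, cv2
from station import ctrl
from scipy.spatial.transform import Rotation as R
def snap(n,f):
    im=ctrl.get_image(n); cv2.imwrite(f'pics/{f}.png',im[:,:,::-1]); return im
def ray(n,u,v,cal=None):
    c=cal or ctrl.get_calibration(n);K=np.array(c['K']);E=np.array(c['extrinsics'])
    x=np.array([(u-K[0,2])/K[0,0],(v-K[1,2])/K[1,1]])
    if n=='wrist':
        r=np.linalg.norm(x);d=np.r_[x/r*np.sin(r),np.cos(r)] if r>0 else np.array([0,0,1.])
    else: d=np.r_[x,1]
    d=E[:3,:3].T@d; return -E[:3,:3].T@E[:3,3], d/np.linalg.norm(d)
def tri(*rs):
    A=sum(np.eye(3)-np.outer(d,d) for o,d in rs);b=sum((np.eye(3)-np.outer(d,d))@o for o,d in rs)
    p=np.linalg.solve(A,b); return p,[np.linalg.norm((np.eye(3)-np.outer(d,d))@(p-o)) for o,d in rs]
def atz(r,z): o,d=r; return o+d*(z-o[2])/d[2]
def proj(n,P):
    c=ctrl.get_calibration(n);p=np.array(c['extrinsics'])@np.r_[P,1];K=np.array(c['K'])
    return (K@(p[:3]/p[2]))[:2]
E
python3 - <<'E'
from h import *
a=snap('scene','scene');b=snap('side','side')
print(ctrl.get_obs(),ctrl.hold_point_z)
for n in('scene','side','wrist'):print(n,ctrl.get_calibration(n))
E
```

```text
{'t': 0.1, 'q': array([-1.26500960e+00,  5.33034416e-02,  1.61411883e+00, -1.85628548e-05,
        1.47603923e+00, -1.19037722e-01]), 'dq': array([ 0.00048253, -0.00180376, -0.00112932,  0.00064903,  0.00031866,
       -0.00181047]), 'effort': array([ 1.10482510e-03, -3.94901276e+01, -3.71363640e+01, -1.10300027e-04,
        3.92169823e-03, -1.03636012e-05]), 'tool_pos': array([ 0.25740529, -0.56891955,  0.23020078]), 'tool_rot': array([-3.06916824e+00, -6.61916730e-01,  3.02429230e-04]), 'contact_force': array([-0.3503314 , -0.39857507,  0.79899921]), 'wrist_torque': array([ 0.00556413, -0.02301588, -0.03970334]), 'grip_force': 0.0, 'opening': 0.08560566720898202} 0.0187
scene {'K': array([[364.31585508,   0.        , 326.16243915],
       [  0.        , 364.31585508, 201.69919512],
       [  0.        ,   0.        ,   1.        ]]), 'extrinsics': array([[-0.61927738,  0.78515952, -0.00447727,  0.29486729],
       [ 0.58581353,  0.45823578, -0.66846277, -0.25746436],
       [-0.52279827, -0.41658672, -0.74373212,  1.51017486],
       [ 0.        ,  0.        ,  0.        ,  1.     
[... 160 characters left out ...]
.        ]]), 'extrinsics': array([[ 0.88011394, -0.47471958, -0.00638456, -0.44545733],
       [-0.23760195, -0.42878365, -0.87160192,  0.20747987],
       [ 0.4110289 ,  0.76862598, -0.49017276,  1.38120645],
       [ 0.        ,  0.        ,  0.        ,  1.        ]])}
wrist {'K': array([[309.70691629,   0.        , 315.95425183],
       [  0.        , 309.70691629, 198.57586182],
       [  0.        ,   0.        ,   1.        ]]), 'extrinsics': array([[ 0.41269576, -0.91086371, -0.00308486, -0.62407342],
       [-0.87609175, -0.39786356,  0.27233773, -0.03593767],
       [-0.24928991, -0.10969001, -0.96219678,  0.37956036],
       [ 0.        ,  0.        ,  0.        ,  1.        ]])}
```

View pics/scene.png

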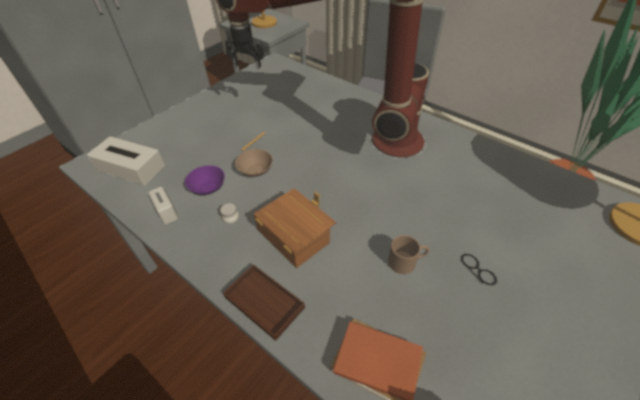

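View pics/side.png

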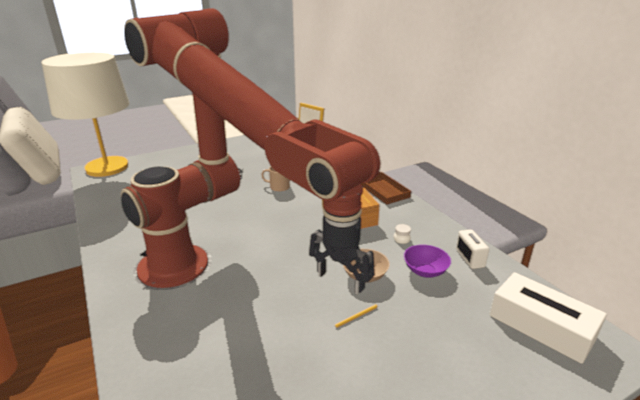

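The scene picture shows the box at about (295,225), its latch at (317,198), the bowl at (253,162) with a purple look-alike at (204,180), the pen at (253,140), the mug at (405,255), the jar at (229,212) and the glasses at (480,270). In the side picture the arm hides the box.

Run:
```python
from h import *
for nm,(u,v),z in [('box',(295,215),.085),('latchtop',(316,194),.125),('bowl',(253,160),.04),('purple',(204,178),.04),('mug',(404,250),.06),('cream',(229,212),.04),('penA',(244,149),.005),('penB',(264,133),.005),('gl',(479,269),.005)]:
    print(nm,atz(ray('scene',u,v),z).round(3))
im=cv2.imread('pics/scene.png')[130:290,170:370]
cv2.imwrite('pics/c1.png',cv2.resize(im,None,fx=4,fy=3.75,interpolation=2) if 0 else cv2.resize(im,None,fx=3.75,fy=3.75,interpolation=cv2.INTER_CUBIC))
```

```text
box [ 0.616 -0.012  0.085]
latchtop [0.536 0.007 0.125]
bowl [ 0.486 -0.343  0.04 ]
purple [ 0.662 -0.411  0.04 ]
mug [0.505 0.314 0.06 ]
cream [ 0.714 -0.219  0.04 ]
penA [ 0.437 -0.452  0.005]
penB [ 0.313 -0.463  0.005]
gl [0.388 0.513 0.005]
```

View pics/c1.png

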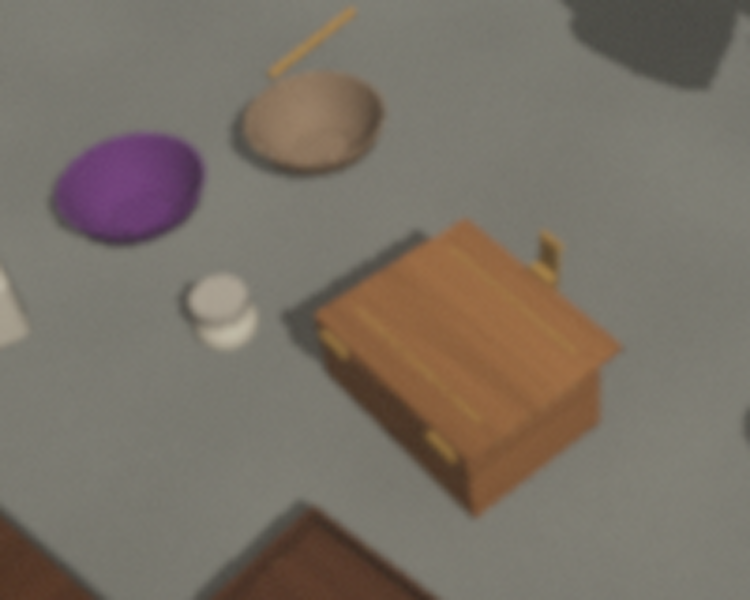

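The crop shows the lid corners at crop pixels (467,219), (622,348), (470,460) and (317,320), and the latch tab at (548,240). Bowl candidates are the brown stoneware one at full-picture (253,162) and the purple look-alike at (204,180). I choose the brown one.

Run:
```python
from h import *
f=lambda u,v:(170+u/3.75,130+v/3.75)
P=[atz(ray('scene',*f(*p)),.0855) for p in [(467,219),(622,348),(470,460),(317,320)]]
print(np.round(P,3))
P=np.array(P);fr,fl,bl,br=P
print('len',[np.linalg.norm(a-b).round(3) for a,b in((fr,fl),(fl,bl),(bl,br),(br,fr))])
print('yaw',np.arctan2(*( (bl-fl)[[1,0]])),np.arctan2(*((br-fr)[[1,0]])),np.arctan2(-(fl-fr)[0],(fl-fr)[1]),np.arctan2(-(bl-br)[0],(bl-br)[1]))
print('front mid',(fr+fl)/2,'back',(br+bl)/2)
print('tab', atz(ray('scene',*f(550,235)),.1255))
r=R.from_rotvec(ctrl.get_obs()['tool_rot']).as_matrix();print(r.round(3))
```

```text
[[ 0.532 -0.089  0.085]
 [ 0.563  0.107  0.086]
 [ 0.721  0.082  0.086]
 [ 0.695 -0.11   0.085]]
len [np.float64(0.198), np.float64(0.159), np.float64(0.193), np.float64(0.165)]
yaw -0.15773599228631055 -0.12515391443902119 -0.15964948727491543 -0.1332198574642198
front mid [0.54737504 0.00879379 0.0855    ] back [ 0.70776244 -0.01400195  0.0855    ]
tab [0.53019719 0.00559101 0.1255    ]
[[ 0.911  0.412 -0.001]
 [ 0.412 -0.911  0.002]
 [ 0.    -0.002 -1.   ]]
```

jog_arm(deltas=[[1, [0.25, 0.75, 0.25], [0, 0, -0.18]], [1, [0.25, 0.75, 0.25], [0, 0, -0.18]], [1, [0.25, 0.75, 0.25], [0, 0, -0.18]], [1, [0.25, 0.75, 0.25], [0, 0, -0.18]], [1, [0.25, 0.75, 0.25], [0, 0, -0.18]], [1, [0.25, 0.75, 0.25], [0, 0, -0.18]], [1, [0.25, 0.75, 0.25], [0, 0, -0.18]], [1, [0.25, 0.75, 0.25], [0, 0, -0.18]], [1, [0.25, 0.75, 0.25], [0, 0, -0.18]], [1, [0.25, 0.75, 0.25], [0, 0, -0.18]]])

```text
t: 0.93
tool_pos: [0.3583, -0.2682, 0.3322]
tool_rot: [3.132, -0.215, 0.003]
contact_force: [0.1, -0.5, 0.1]
opening: 0.0002
grip_force: 0.0
```

jog_arm(deltas=[[1, [0.25, 0.65, 0], [0, 0, 0]], [1, [0.25, 0.65, 0], [0, 0, 0]], [1, [0.25, 0.65, 0], [0, 0, 0]], [1, [0.25, 0.65, 0], [0, 0, 0]], [1, [0.25, 0.65, 0], [0, 0, 0]], [1, [0.25, 0.65, 0], [0, 0, 0]], [1, [0.25, 0.65, 0], [0, 0, 0]], [1, [0.25, 0.65, 0], [0, 0, 0]], [1, [0.25, 0.65, 0], [0, 0, 0]]])

```text
t: 1.68
tool_pos: [0.4577, -0.0094, 0.3298]
tool_rot: [3.134, -0.219, -0.005]
contact_force: [-0.3, -0.0, 0.5]
opening: -0.0002
grip_force: 0.0
```

Run:
```python
from h import *
np.save('wc1.npy',ctrl.get_calibration('wrist')); a=snap('wrist','w1'); b=snap('side','side2')
cv2.imwrite('pics/w1s.png',np.vstack([cv2.imread('pics/w1.png'),cv2.imread('pics/side2.png')[100:300]]))
print(ctrl.get_obs())
```

```text
{'t': 1.7833, 'q': array([-1.85828178e-01, -3.97226480e-01,  1.84703959e+00, -6.69931416e-04,
        1.69359736e+00,  1.52724378e+00]), 'dq': array([-0.01718342, -0.01219096,  0.00180391,  0.00119218,  0.00193828,
        0.00399212]), 'effort': array([ 7.77654424e-01, -2.10393441e+01, -3.82367420e+01,  3.06026952e-02,
        3.15596772e-03, -2.28608224e-03]), 'tool_pos': array([ 0.45742686, -0.0106842 ,  0.33030727]), 'tool_rot': array([ 3.13318495e+00, -2.23392938e-01, -2.95576292e-03]), 'contact_force': array([ 0.46832973, -0.34668655, -0.00278066]), 'wrist_torque': array([-1.13041134e-03,  4.89262750e-02, -3.58882228e-05]), 'grip_force': 0.0, 'opening': 6.31811742182083e-05}
```

View pics/w1s.png

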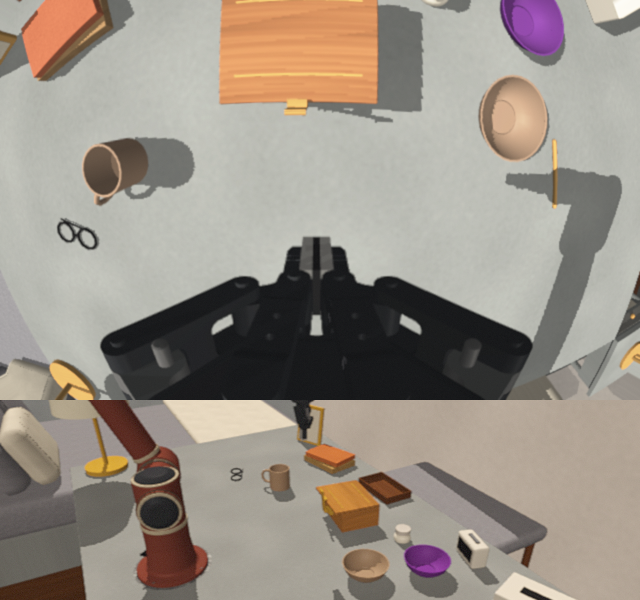

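The wrist picture shows the lid's front edge from (220,104) to (377,103) and the latch at (296,106), about parallel to the tool, with the bowl floor near (503,118). The side picture shows the box at (350,505).

Run:
```python
from h import *
c=np.load('wc1.npy',allow_pickle=True).item()
f=lambda u,v:ray('scene',170+u/3.75,130+v/3.75)
w=lambda u,v:ray('wrist',u,v,c)
print('FL',tri(f(622,348),w(220.5,104)));print('FR',tri(f(467,219),w(377,103)))
print('latchtop-left-scene',tri(f(562,240),w(285,114)),tri(f(541,230),w(306,114)))
for z in(.0755,.0855):print(atz(w(220.5,104),z),atz(w(377,103),z))
print('bowl floor',tri(f(318,148),w(503,118)))
im=cv2.imread('pics/w1.png')
A=cv2.resize(im[80:130,210:390],None,fx=4,fy=4,interpolation=2)
B=cv2.resize(cv2.imread('pics/side2.png')[160:240,290:410],None,fx=4.5,fy=4.5,interpolation=2)
W=np.zeros((A.shape[0]+B.shape[0],720,3),np.uint8);W[:200]=A;W[200:,:540]=B
cv2.imwrite('pics/c2.png',W)
```

```text
FL (array([0.55759885, 0.10209229, 0.07635294]), [np.float64(0.0004504512348447195), np.float64(0.000450451234844573)])
FR (array([ 0.52776128, -0.09591308,  0.07842717]), [np.float64(0.0020718164408955546), np.float64(0.00207181644089543)])
latchtop-left-scene (array([0.52886108, 0.01595943, 0.1249134 ]), [np.float64(0.001081712621967563), np.float64(0.0010817126219676658)]) (array([ 0.52608149, -0.00775594,  0.11948756]), [np.float64(1.3699567325735907e-05), np.float64(1.3699567325522029e-05)])
[0.55798654 0.1020291  0.0755    ] [ 0.52898033 -0.09821513  0.0755    ]
[0.55720015 0.09896931 0.0855    ] [ 0.52892461 -0.09623079  0.0855    ]
bowl floor (array([ 0.49010196, -0.33809966, -0.00205145]), [np.float64(0.0006773793292854859), np.float64(0.0006773793292856202)])
```

View pics/c2.png

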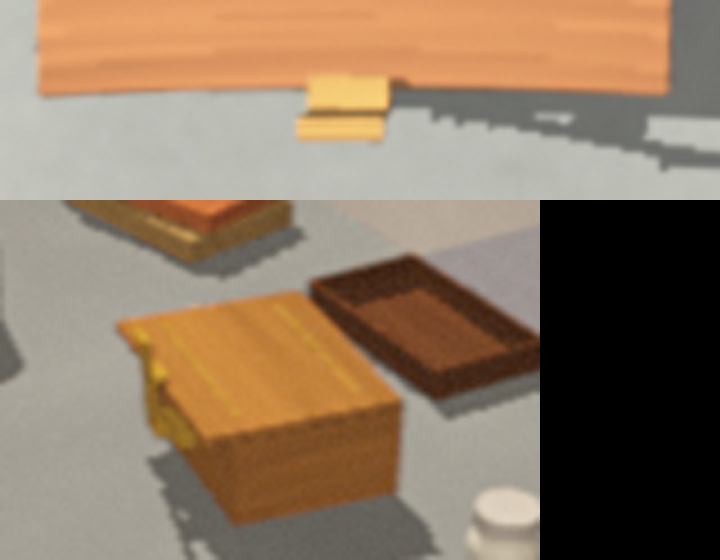

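Run:
```python
from h import *
c=np.load('wc1.npy',allow_pickle=True).item()
w=lambda u,v:atz(ray('wrist',210+u/4,80+v/4,c),zz)
m=np.array([.5440,.0022]);u=np.array([.9895,-.1445]);n=np.array([.1445,.9895])
def b(p): d=p[:2]-m; return (1000*np.array([d@u-.095,d@n])).round(1)
for zz in(.1255,.115):print(zz,[b(w(*p)) for p in((296,117),(384,117),(296,139),(384,139))])
zz=.0905;print('hook',[b(w(*p)) for p in((308,75),(388,77),(306,112))])
f=lambda u,v,z:b(atz(ray('scene',170+u/3.75,130+v/3.75),z))
print('scene latch',f(562,240,.1255),f(541,230,.1255),f(556,282,.0905),f(533,268,.0905))
s=lambda u,v,z:b(atz(ray('side',290+u/4.5,160+(v-200)/4.5),z))
print('side lid FL,FR,BR,BL',s(117,323,.0855),s(203,438,.0855),s(402,402,.0855),s(305,292,.0855),'latch',s(138,332,.1255),s(163,375,.0905))
print('bowl');
```

```text
0.1255 [array([-105.8,   11.8]), array([-105.9,  -12.6]), array([-111.9,   11.8]), array([-112.1,  -12.6])]
0.115 [array([-105.7,   12.9]), array([-105.8,  -12.3]), array([-112. ,   12.9]), array([-112.2,  -12.3])]
hook [array([-92.5,  11.7]), array([-93.3, -12.7]), array([-103.9,   12.3])]
scene latch [-112.5   12.4] [-107.6   -8.1] [-97.8  20. ] [-94.4  -5.1]
side lid FL,FR,BR,BL [-96.6  88.6] [ -99.1 -104.2] [  62.8 -108.8] [70.8 84.7] latch [-112.    -1.7] [-95.8 -13.7]
bowl
```

jog_arm(deltas=[[1, [0.235, 0.03, 0], [0, 0, 0]], [1, [0.235, 0.03, 0], [0, 0, 0]], [1, [0.235, 0.03, -0.1], [0, 0, 0]], [1, [0.235, 0.03, -0.2], [0, 0, 0]], [1, [0.235, 0.03, -0.3], [0, 0, 0]], [1, [0.235, 0.03, -0.4], [0, 0, 0]], [1, [0.235, 0.03, -0.5], [0, 0, 0]], [1, [0.235, 0.03, -0.53], [0, 0, 0]], [1, [0.235, 0.03, -0.55], [0, 0, 0]], [1, [0.235, 0.03, -0.55], [0, 0, 0]], [1, [0.235, 0.03, -0.55], [0, 0, 0]]])

```text
t: 2.7
tool_pos: [0.5531, 0.0016, 0.1137]
tool_rot: [3.133, -0.223, 0.005]
contact_force: [0.1, -0.0, 1.0]
opening: 0.0001
grip_force: 0.0
```

Run:
```python
from h import *
c=ctrl.get_calibration('wrist');np.save('wc2.npy',c); a=snap('wrist','w2'); b=snap('side','side3')
cv2.imwrite('pics/c3.png',np.vstack([cv2.resize(cv2.imread('pics/w2.png')[160:310,200:420],(660,450)),cv2.resize(cv2.imread('pics/side3.png')[160:240,290:470],None,fx=660/180,fy=1.7)]))
print(ctrl.get_obs()['tool_pos'],ctrl.get_obs()['contact_force'])
```

```text
[0.5537954 0.0019817 0.1147021] [0.02659408 0.29481802 0.34798971]
```

View pics/c3.png

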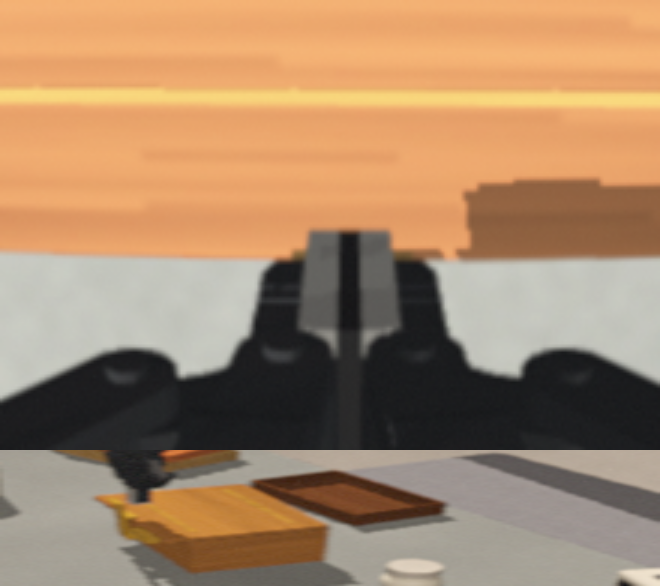

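The close view shows the closed fingers centred behind the latch tab, above the lid at crop (350,240), with nothing else touching. Next I push the lever forward and down along its arc.

jog_arm(deltas=[[1, [-0.018, 0.003, -0.003], [0, 0, 0]], [1, [-0.036, 0.005, -0.01], [0, 0, 0]], [1, [-0.054, 0.008, -0.017], [0, 0, 0]], [1, [-0.072, 0.01, -0.025], [0, 0, 0]], [1, [-0.09, 0.013, -0.033], [0, 0, 0]], [1, [-0.104, 0.015, -0.042], [0, 0, 0]], [1, [-0.118, 0.017, -0.055], [0, 0, 0]], [1, [-0.132, 0.019, -0.068], [0, 0, 0]], [1, [-0.146, 0.021, -0.082], [0, 0, 0]], [1, [-0.146, 0.021, -0.082], [0, 0, 0]]])

```text
t: 3.63
tool_pos: [0.4909, 0.0113, 0.0765]
tool_rot: [-3.134, 0.221, 0.006]
contact_force: [-0.1, 0.3, 0.1]
opening: -0.0
grip_force: 0.0
```

jog_arm(deltas=[[1, [-0.007, 0.001, -0.018], [0, 0, 0]], [1, [-0.012, 0.002, -0.036], [0, 0, 0]], [1, [-0.016, 0.002, -0.055], [0, 0, 0]], [1, [-0.018, 0.003, -0.075], [0, 0, 0]], [1, [-0.02, 0.003, -0.095], [0, 0, 0]], [1, [-0.018, 0.003, -0.115], [0, 0, 0]], [1, [-0.015, 0.002, -0.136], [0, 0, 0]], [1, [-0.015, 0.002, -0.136], [0, 0, 0]]])

```text
t: 4.3
tool_pos: [0.4865, 0.0119, 0.0227]
tool_rot: [-3.133, 0.221, 0.005]
contact_force: [-2.7, 1.0, 2.8]
opening: -0.0
grip_force: 3.8
```

jog_arm(deltas=[[1, [-0.01, 0, 0.1], [0, 0, 0]], [1, [-0.03, 0, 0.2], [0, 0, 0]], [1, [-0.1, -0.05, 0.3], [-0.01, -0.07, 0]], [1, [-0.2, -0.1, 0.4], [-0.02, -0.11, 0]], [1, [-0.2, -0.1, 0.4], [-0.03, -0.2, 0]], [1, [-0.2, -0.1, 0.4], [-0.048, -0.33, 0]], [1, [-0.2, -0.1, 0.4], [-0.048, -0.33, 0]], [1, [-0.2, -0.1, 0.4], [-0.048, -0.33, 0]], [1, [-0.2, -0.1, 0.4], [-0.048, -0.33, 0]], [1, [-0.2, -0.1, 0.4], [-0.048, -0.33, 0]], [1, [-0.2, -0.1, 0.4], [-0.048, -0.33, 0]], [1, [-0.2, -0.1, 0.4], [-0.048, -0.33, 0]]])

```text
t: 5.3
tool_pos: [0.4906, -0.025, 0.2141]
tool_rot: [2.688, -0.197, 1.455]
contact_force: [0.6, 0.1, -0.6]
opening: -0.0001
grip_force: 0.0
```

Run:
```python
from h import *
o=ctrl.get_obs();print(o['t'],o['q'].round(3),o['tool_pos'].round(4));print(R.from_rotvec(o['tool_rot']).as_matrix().round(3))
m=np.array([.5440,.0022]);u=np.array([.9895,-.1445]);n=np.array([.1445,.9895]);d=o['tool_pos'][:2]-m;print('box',d@u-.095,d@n)
np.save('wc3.npy',ctrl.get_calibration('wrist')); a=snap('wrist','w3')
```

```text
5.3 [-0.246 -1.008  2.584  0.139  0.58   1.395] [ 0.4906 -0.025   0.2141]
[[ 0.541 -0.15   0.827]
 [-0.075 -0.989 -0.13 ]
 [ 0.837  0.008 -0.546]]
box -0.14392183367870445 -0.0346578981249485
```

View pics/w3.png

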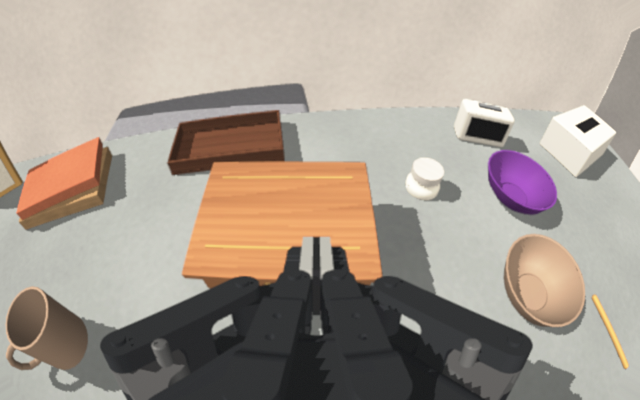

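The wrist picture shows the arm at its fold limit in front of the lid. The jar at (425,178), the mug, the bowl at (545,285) and the pen are undisturbed.

jog_arm(deltas=[[1, [0.05, 0, 0], [0, 0, 0]], [1, [0.05, 0, 0], [0, 0, 0]]])

```text
t: 5.52
tool_pos: [0.5106, -0.0251, 0.2117]
tool_rot: [2.696, -0.197, 1.443]
contact_force: [-0.8, 0.6, -0.8]
opening: 0.0
grip_force: 0.0
```

jog_arm(deltas=[[1, [-0.006, -0.045, 0], [0, 0, 0]], [1, [-0.006, -0.045, -0.06], [0, 0, 0]], [1, [-0.006, -0.045, -0.12], [0, 0, 0]], [1, [-0.006, -0.045, -0.18], [0, 0, 0]], [1, [-0.006, -0.045, -0.24], [0, 0, 0]], [1, [-0.006, -0.045, -0.3], [0, 0, 0]], [1, [-0.006, -0.045, -0.35], [0, 0, 0]], [1, [-0.006, -0.045, -0.38], [0, 0, 0]], [1, [-0.006, -0.045, -0.385], [0, 0, 0]], [1, [-0.006, -0.045, -0.385], [0, 0, 0]]])

```text
t: 6.35
tool_pos: [0.5191, -0.0424, 0.0609]
tool_rot: [2.696, -0.195, 1.447]
contact_force: [-0.5, 0.2, -0.1]
opening: 0.0
grip_force: 0.0
```

```bash
cat >> h.py <<'E'
m=np.array([.5440,.0022]);bu=np.array([.9895,-.1445]);bn=np.array([.1445,.9895])
def box(p): d=np.asarray(p)[:2]-m; return np.r_[d@bu-.095,d@bn,p[2]]
def st():
    o=ctrl.get_obs();z=R.from_rotvec(o['tool_rot']).as_matrix()[:,2]
    print(o['t'],'q',o['q'].round(3),'pos',o['tool_pos'].round(4),'box',box(o['tool_pos']).round(4),'z',z.round(3),'F',o['contact_force'].round(1),o['opening'].round(4),o['grip_force'])
E
python3 -c "
from h import *
st();snap('side','side4')
cv2.imwrite('pics/c4.png',cv2.resize(cv2.imread('pics/side4.png')[140:260,250:430],(720,480),interpolation=2))"
```

```text
Traceback (most recent call last):
  File "h.py", line 24, in st
    print(o['t'],'q',o['q'].round(3),'pos',o['tool_pos'].round(4),'box',box(o['tool_pos']).round(4),'z',z.round(3),'F',o['contact_force'].round(1),o['opening'].round(4),o['grip_force'])
                                                                                                                                                   ^^^^^^^^^^^^^^^^^^
AttributeError: 'float' object has no attribute 'round'
```

jog_arm(deltas=[[1, [0, 0, -0.012], [0, 0, 0]], [1, [0, 0, -0.024], [0, 0, 0]], [1, [0.02, -0.003, -0.024], [0, 0, 0]], [1, [0.045, -0.007, -0.024], [0, 0, 0]], [1, [0.067, -0.01, -0.024], [0, 0, 0]], [1, [0.067, -0.01, -0.024], [0, 0, 0]]])

```text
t: 6.85
tool_pos: [0.5475, -0.0468, 0.053]
tool_rot: [2.694, -0.195, 1.45]
contact_force: [0.2, 0.0, 0.2]
opening: -0.0001
grip_force: 0.0
```

```bash
sed -i "s/o\['opening'\].round(4)/o['opening']/" h.py
cat > lift.py <<'E'
from h import *
st()
t0=box(ctrl.get_obs()['tool_pos'])
for p in np.arange(0,1.81,.1):
    r=.148;h=.017*np.tan(.58-p) if p<.58 else 0
    x=.07-r*np.cos(p)-h*np.sin(p)-.006; z=.0755+r*np.sin(p)-h*np.cos(p)-.0092
    dx=x-t0[0]; print(round(p,2),(np.r_[dx*bu,z-t0[2]]/.4).round(3),round(x,4),round(z,4))
E
python3 lift.py
```

```text
6.85 q [-0.272 -0.301  2.506  2.019  0.111 -0.524] pos [ 0.5475 -0.0468  0.053 ] box [-0.0844 -0.048   0.053 ] z [ 0.825 -0.127 -0.55 ] F [0.2 0.  0.2] -0.00013367871274753987 0.0
0.0 [ 0.001 -0.     0.005] -0.084 0.0552
0.1 [ 0.001 -0.     0.048] -0.0841 0.0723
0.2 [ 0.005 -0.001  0.09 ] -0.0824 0.089
0.3 [ 0.014 -0.002  0.131] -0.0788 0.1054
0.4 [ 0.027 -0.004  0.17 ] -0.0735 0.1211
0.5 [ 0.044 -0.006  0.208] -0.0665 0.1361
0.6 [ 0.065 -0.009  0.242] -0.0581 0.1499
0.7 [ 0.087 -0.013  0.272] -0.0492 0.1616
0.8 [ 0.112 -0.016  0.299] -0.0391 0.1725
0.9 [ 0.14  -0.02   0.323] -0.028 0.1822
1.0 [ 0.169 -0.025  0.345] -0.016 0.1908
1.1 [ 0.201 -0.029  0.363] -0.0031 0.1982
1.2 [ 0.235 -0.034  0.378] 0.0104 0.2042
1.3 [ 0.269 -0.039  0.39 ] 0.0244 0.2089
1.4 [ 0.305 -0.045  0.398] 0.0388 0.2121
1.5 [ 0.341 -0.05   0.402] 0.0535 0.2139
1.6 [ 0.378 -0.055  0.403] 0.0683 0.2142
1.7 [ 0.414 -0.061  0.4  ] 0.0831 0.2131
1.8 [ 0.45  -0.066  0.394] 0.0976 0.2104
```

jog_arm(deltas=[[1, [0.001, 0, 0.01], [0, 0, 0]], [1, [0.001, 0, 0.02], [0, 0, 0]], [1, [0.001, 0, 0.03], [0, 0, 0]], [1, [0.001, 0, 0.04], [0, 0, 0]], [1, [0.001, 0, 0.048], [0, 0, 0]], [1, [0.002, 0, 0.06], [0, 0, 0]], [1, [0.003, 0, 0.075], [0, 0, 0]], [1, [0.005, -0.001, 0.09], [0, 0, 0]], [1, [0.009, -0.002, 0.11], [0, 0, 0]], [1, [0.014, -0.002, 0.131], [0, 0, 0]], [1, [0.014, -0.002, 0.131], [0, 0, 0]]])

```text
t: 7.77
tool_pos: [0.552, -0.0475, 0.1059]
tool_rot: [2.693, -0.194, 1.45]
contact_force: [-2.0, -0.3, -0.2]
opening: -0.0
grip_force: 0.6
```

```bash
python3 lift.py|sed -n '1p;5,$p'
```

```text
7.7667 q [-0.27  -0.456  2.496  0.698  0.151  0.805] pos [ 0.552  -0.0475  0.1059] box [-0.0799 -0.048   0.1059] z [ 0.825 -0.128 -0.55 ] F [-2.  -0.3 -0.2] -6.643120728290676e-07 0.5618324596434832
0.3 [ 0.003 -0.    -0.001] -0.0788 0.1054
0.4 [ 0.016 -0.002  0.038] -0.0735 0.1211
0.5 [ 0.033 -0.005  0.075] -0.0665 0.1361
0.6 [ 0.054 -0.008  0.11 ] -0.0581 0.1499
0.7 [ 0.076 -0.011  0.139] -0.0492 0.1616
0.8 [ 0.101 -0.015  0.166] -0.0391 0.1725
0.9 [ 0.128 -0.019  0.191] -0.028 0.1822
1.0 [ 0.158 -0.023  0.212] -0.016 0.1908
1.1 [ 0.19  -0.028  0.231] -0.0031 0.1982
1.2 [ 0.223 -0.033  0.246] 0.0104 0.2042
1.3 [ 0.258 -0.038  0.257] 0.0244 0.2089
1.4 [ 0.294 -0.043  0.266] 0.0388 0.2121
1.5 [ 0.33  -0.048  0.27 ] 0.0535 0.2139
1.6 [ 0.367 -0.054  0.271] 0.0683 0.2142
1.7 [ 0.403 -0.059  0.268] 0.0831 0.2131
1.8 [ 0.439 -0.064  0.261] 0.0976 0.2104
```

jog_arm(deltas=[[1, [0.009, -0.001, 0.019], [0, 0, 0]], [1, [0.016, -0.002, 0.038], [0, 0, 0]], [1, [0.024, -0.003, 0.057], [0, 0, 0]], [1, [0.033, -0.005, 0.075], [0, 0, 0]], [1, [0.054, -0.008, 0.11], [0, 0, 0]], [1, [0.076, -0.011, 0.139], [0, 0, 0]], [1, [0.101, -0.015, 0.166], [0, 0, 0]], [1, [0.128, -0.019, 0.191], [0, 0, 0]], [1, [0.158, -0.023, 0.212], [0, 0, 0]], [1, [0.19, -0.028, 0.231], [0, 0, 0]], [1, [0.19, -0.028, 0.231], [0, 0, 0]]])

```text
t: 8.68
tool_pos: [0.6295, -0.0591, 0.1993]
tool_rot: [2.692, -0.195, 1.452]
contact_force: [0.7, -0.6, 1.6]
opening: -0.0002
grip_force: 0.1
```

```bash
python3 lift.py|sed -n '1p;13,$p'
```

```text
8.6833 q [-0.245 -0.377  2.266  0.286  0.275  1.235] pos [ 0.6295 -0.0591  0.1993] box [-0.0015 -0.0483  0.1993] z [ 0.826 -0.128 -0.549] F [ 0.7 -0.6  1.6] -0.0001603360367508827 0.10446057800436392
1.1 [-0.004  0.001 -0.003] -0.0031 0.1982
1.2 [ 0.029 -0.004  0.012] 0.0104 0.2042
1.3 [ 0.064 -0.009  0.024] 0.0244 0.2089
1.4 [ 0.1   -0.015  0.032] 0.0388 0.2121
1.5 [ 0.136 -0.02   0.037] 0.0535 0.2139
1.6 [ 0.173 -0.025  0.037] 0.0683 0.2142
1.7 [ 0.209 -0.031  0.034] 0.0831 0.2131
1.8 [ 0.245 -0.036  0.028] 0.0976 0.2104
```

jog_arm(deltas=[[1, [0.029, -0.004, 0.012], [0, 0, 0]], [1, [0.064, -0.009, 0.024], [0, 0, 0]], [1, [0.1, -0.015, 0.032], [0, 0, 0]], [1, [0.136, -0.02, 0.037], [0, 0, 0]], [1, [0.155, -0.023, 0.037], [0, 0, 0]], [1, [0.173, -0.025, 0.037], [0, 0, 0]], [1, [0.19, -0.028, 0.036], [0, 0, 0]], [1, [0.209, -0.031, 0.034], [0, 0, 0]], [1, [0.228, -0.034, 0.031], [0, 0, 0]], [1, [0.24, -0.035, 0.029], [0, 0, 0]], [1, [0.24, -0.035, 0.029], [0, 0, 0]], [1, [0.24, -0.035, 0.029], [0, 0, 0]]])

```text
t: 9.68
tool_pos: [0.7241, -0.0726, 0.2085]
tool_rot: [2.695, -0.195, 1.448]
contact_force: [-0.2, 0.6, 0.3]
opening: -0.0003
grip_force: 0.0
```

jog_arm(deltas=[[1, [-0.1, 0.02, 0], [0, 0, 0]], [1, [-0.2, 0.06, 0.05], [0, 0, 0]], [1, [-0.3, 0.12, 0.1], [0.01, 0.06, 0]], [1, [-0.37, 0.175, 0.18], [0.0455, 0.312, 0]], [1, [-0.37, 0.175, 0.18], [0.0455, 0.312, 0]], [1, [-0.37, 0.175, 0.18], [0.0455, 0.312, 0]], [1, [-0.37, 0.175, 0.18], [0.0455, 0.312, 0]], [1, [-0.37, 0.175, 0.18], [0.0455, 0.312, 0]], [1, [-0.37, 0.175, 0.18], [0.0455, 0.312, 0]], [1, [-0.37, 0.175, 0.18], [0.0455, 0.312, 0]], [1, [-0.37, 0.175, 0.18], [0.0455, 0.312, 0]], [1, [-0.37, 0.175, 0.18], [0.0455, 0.312, 0]]])

```text
t: 10.68
tool_pos: [0.5775, -0.0031, 0.2804]
tool_rot: [3.127, -0.221, -0.008]
contact_force: [-1.0, -0.0, -0.0]
opening: -0.0002
grip_force: 0.0
```

Run:
```python
from h import *
st();np.save('wc5.npy',ctrl.get_calibration('wrist')); a=snap('wrist','w5');b=snap('scene','scene5')
A=cv2.resize(cv2.imread('pics/w5.png')[0:260,120:520],(600,390),interpolation=2)
B=cv2.resize(cv2.imread('pics/scene5.png')[150:290,210:410],(600,420),interpolation=2)[:210]
B=cv2.resize(cv2.imread('pics/scene5.png')[170:240,230:430],(600,210),interpolation=2)
cv2.imwrite('pics/c5.png',np.vstack([A,B]))
```

```text
10.6833 q [-0.131 -0.081  1.664 -0.007  1.564  1.581] pos [ 0.5775 -0.0031  0.2804] box [-0.0611 -0.0004  0.2804] z [-0.006 -0.006 -1.   ] F [-1. -0. -0.] -0.00016690201957306137 0.0
```

View pics/c5.png

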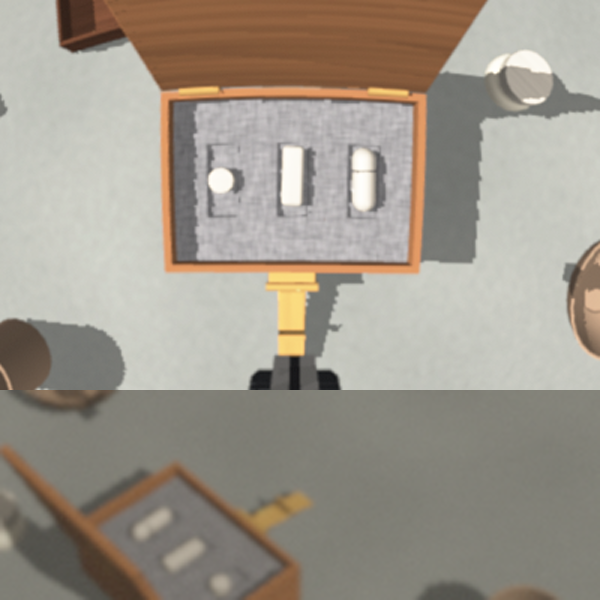

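The wrist view shows the lid leaning back and the latch lying forward. The tin is at crop (222,180), the square-ended case at (292,176) and the round-ended tube at (364,180), with its ends at y=147 and 212. The scene crop shows the tube at (152,523).

Run:
```python
from h import *
c=np.load('wc5.npy',allow_pickle=True).item()
w=lambda u,v:ray('wrist',120+u/1.5,v/1.5,c)
s=lambda u,v:ray('scene',230+u/3,170+(v-390)/3)
p,e=tri(w(364,180),s(152,522));print('tube tri',p,e)
for nm,q in(('c',(364,179.5)),('top',(363,148)),('bot',(364.5,211)),('tin',(222,180)),('case',(292,176))):
    P=atz(w(*q),.064);print(nm,P.round(4),box(P).round(4))
print('rim',[box(atz(w(*q),.075))[:2].round(4) for q in((164,93),(424,93),(419,271),(167,271))])
for nm,q in(('pk',(348,181)),('pk2',(383,181))):print(nm,box(atz(w(*q),.058)).round(4))
# tube segmentation by PCA
im=cv2.imread('pics/w5.png')[85:155,345:385].astype(int);mk=(im.min(2)>185).astype(np.uint8)
n,l,stt,cen=cv2.connectedComponentsWithStats(mk);i=1+np.argmax(stt[1:,4]);v,u=np.nonzero(l==i)
X=np.c_[u+345,v+85];print(stt[i],X.mean(0));d=X-X.mean(0);ev=np.linalg.eigh(d.T@d)[1][:,-1];
a,b=[box(atz(ray('wrist',*(X.mean(0)+k*ev*15),c),.066)) for k in(-1,1)];print('axis in box',a,b,np.arctan2(*(b-a)[[1,0]]))
```

```text
tube tri [ 0.62879383 -0.06594965  0.06186316] [np.float64(0.0013549846358098946), np.float64(0.0013549846358097137)]
c [ 0.6302 -0.0667  0.064 ] [ 0.0003 -0.0557  0.064 ]
top [ 0.6547 -0.069   0.064 ] [ 0.0248 -0.0545  0.064 ]
bot [ 0.6057 -0.0641  0.064 ] [-0.0244 -0.0567  0.064 ]
tin [0.6452 0.0417 0.064 ] [-0.0006  0.0537  0.064 ]
case [ 0.64  -0.012  0.064] [ 0.002  -0.0002  0.064 ]
rim [array([0.0684, 0.0964]), array([ 0.0695, -0.0994]), array([-0.0694, -0.1004]), array([-0.07  ,  0.0978])]
pk [-0.0014 -0.044   0.058 ]
pk2 [-0.0006 -0.0719  0.058 ]
[  9  13  14  44 506] [360.85573123 119.42885375]
axis in box [ 0.01794746 -0.05282514  0.066     ] [-0.01692516 -0.05373655  0.066     ] -3.115463371622843
```

jog_arm(deltas=[[0.2, [0.07, -0.08, 0], [0, 0, 0]], [0.2, [0.131, -0.157, 0], [0, 0, 0.01]], [0.2, [0.131, -0.157, -0.08], [0, 0, 0.01]], [0.2, [0.131, -0.157, -0.16], [0, 0, 0.01]], [0.2, [0.131, -0.157, -0.24], [0, 0, 0.01]], [0.2, [0.131, -0.157, -0.32], [0, 0, 0.01]], [0.2, [0.131, -0.157, -0.4], [0, 0, 0.01]], [0.2, [0.131, -0.157, -0.45], [0, 0, 0.01]], [0.2, [0.131, -0.157, -0.45], [0, 0, 0.01]]], squeeze=25)

```text
t: 11.53
tool_pos: [0.6235, -0.0643, 0.0949]
tool_rot: [3.131, -0.171, -0.021]
contact_force: [-0.8, 0.2, -0.4]
opening: 0.0339
grip_force: 0.0
```

```bash
python3 -c "
from h import *
st()"
```

```text
11.5333 q [-0.218  0.182  1.709 -0.008  1.262  1.464] pos [ 0.6235 -0.0643  0.0949] box [-0.0068 -0.0543  0.0949] z [-0.013 -0.005 -1.   ] F [-0.8  0.2 -0.4] 0.033906788695617175 0.0
```

jog_arm(deltas=[[0.2, [0, 0, 0], [0, 0, 0]], [0.2, [0, 0, 0], [0, 0, 0]]])

```text
t: 11.7
tool_pos: [0.6292, -0.0655, 0.1032]
tool_rot: [3.129, -0.171, -0.0]
contact_force: [0.2, -0.4, 1.0]
opening: 0.0343
grip_force: 0.0
```

jog_arm(deltas=[[0.2, [0.002, -0.001, -0.04], [0, 0, 0]], [0.2, [0.002, -0.001, -0.07], [0, 0, 0]], [0.2, [0.002, -0.001, -0.09], [0, 0, 0]], [0.2, [0.002, -0.001, -0.1], [0, 0, 0]], [0.2, [0.002, -0.001, -0.105], [0, 0, 0]], [0.2, [0.002, -0.001, -0.105], [0, 0, 0]], [0.2, [0.002, -0.001, -0.105], [0, 0, 0]]])

```text
t: 12.28
tool_pos: [0.6296, -0.0659, 0.0593]
tool_rot: [3.13, -0.171, -0.005]
contact_force: [0.6, -0.7, 1.0]
opening: 0.0343
grip_force: 0.0
```

jog_arm(deltas=[[0.6, [0, 0, 0], [0, 0, 0]], [0.8, [0, 0, 0], [0, 0, 0]], [1, [0, 0, 0], [0, 0, 0]], [1, [0, 0, 0], [0, 0, 0]], [1, [0, 0, 0], [0, 0, 0]], [1, [0, 0, 0], [0, 0, 0]]], squeeze=25)

```text
t: 12.78
tool_pos: [0.6298, -0.066, 0.0596]
tool_rot: [3.13, -0.171, -0.004]
contact_force: [-0.5, -0.0, 3.6]
opening: 0.0164
grip_force: 26.9
```

jog_arm(deltas=[[1, [0, 0, 0.007], [0, 0, 0]], [1, [0, 0, 0.015], [0, 0, 0]], [1, [0, 0, 0.022], [0, 0, 0]], [1, [0, 0, 0.022], [0, 0, 0]]])

```text
t: 13.12
tool_pos: [0.6295, -0.0659, 0.0682]
tool_rot: [3.13, -0.171, -0.005]
contact_force: [0.5, -0.3, -0.5]
opening: 0.0169
grip_force: 26.5
```

Run:
```python
from h import *
st();snap('wrist','w6');cv2.imwrite('pics/c6.png',cv2.resize(cv2.imread('pics/w6.png')[140:330,220:420],(600,570),interpolation=2))
```

```text
13.1167 q [-0.218  0.221  1.714 -0.008  1.209  1.465] pos [ 0.6295 -0.0659  0.0682] box [-0.0006 -0.055   0.0682] z [-0.004 -0.007 -1.   ] F [ 0.5 -0.3 -0.5] 0.016903145671003265 26.537000834941864
```

View pics/c6.png

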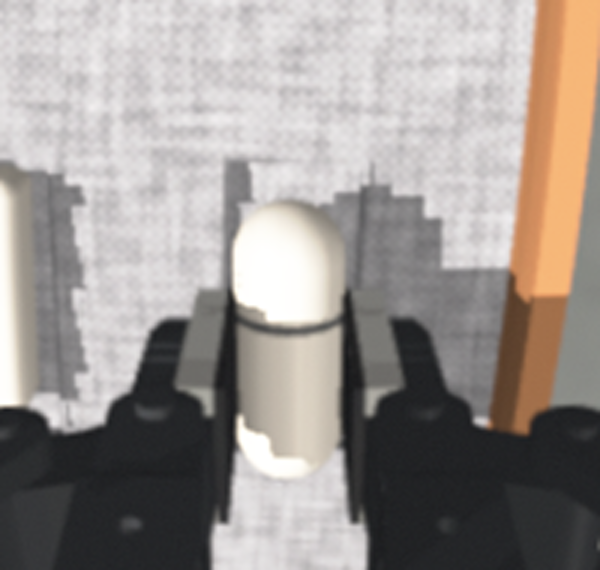

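The close crop shows the tube held between the pads with its band at (290,325), lifted above the tray.

jog_arm(deltas=[[1, [0, 0, 0.02], [0, 0, 0]], [1, [0, 0, 0.05], [0, 0, 0]], [1, [0, 0, 0.09], [0, 0, 0]], [1, [0, 0, 0.14], [0, 0, 0]], [1, [0, 0, 0.19], [0, 0, 0]], [1, [0, 0, 0.24], [0, 0, 0]], [1, [0, 0, 0.29], [0, 0, 0]], [1, [0, 0, 0.32], [0, 0, 0]], [1, [0, 0, 0.33], [0, 0, 0]], [1, [0, 0, 0.33], [0, 0, 0]]])

```text
t: 14.0
tool_pos: [0.63, -0.066, 0.2017]
tool_rot: [3.129, -0.171, -0.001]
contact_force: [-0.3, -0.2, -0.7]
opening: 0.0165
grip_force: 26.5
```

Run:
```python
from h import *
st()
c=np.load('wc1.npy',allow_pickle=True).item()
print(atz(ray('wrist',503,118,c),.005),atz(ray('wrist',514,118.5,c),.05))
f=lambda u,v,z:atz(ray('scene',170+u/3.75,130+v/3.75),z)
print('rim scene',[f(*p,.05).round(3) for p in((243,110),(382,110),(318,71))],'floor',f(318,148,.005))
c=np.load('wc3.npy',allow_pickle=True).item()
print('w3 floor',atz(ray('wrist',532,292,c),.005),'rim',[atz(ray('wrist',u,v,c),.05).round(3) for u,v in((505,275),(584,290),(530,236),(557,325))])
```

```text
14.0 q [-0.218  0.092  1.622 -0.008  1.428  1.463] pos [ 0.63   -0.066   0.2017] box [-0.     -0.0551  0.2017] z [-0.001 -0.007 -1.   ] F [-0.3 -0.2 -0.7] 0.01651297257644423 26.54563307762146
[ 0.49082143 -0.33413134  0.005     ] [ 0.49263513 -0.32593633  0.05      ]
rim scene [array([ 0.532, -0.389,  0.05 ]), array([ 0.447, -0.28 ,  0.05 ]), array([ 0.444, -0.374,  0.05 ])] floor [ 0.49480507 -0.33094338  0.005     ]
w3 floor [ 0.49204689 -0.33269886  0.005     ] rim [array([ 0.514, -0.262,  0.05 ]), array([ 0.455, -0.386,  0.05 ]), array([ 0.558, -0.336,  0.05 ]), array([ 0.429, -0.308,  0.05 ])]
```

jog_arm(deltas=[[1, [-0.015, -0.03, 0], [0, 0, 0]], [1, [-0.05, -0.095, 0], [0, 0, 0]], [1, [-0.09, -0.17, 0], [0, 0, 0]], [1, [-0.13, -0.25, 0], [0, 0, 0]], [1, [-0.17, -0.33, 0], [0, 0, 0]], [1, [-0.21, -0.41, 0], [0, 0, 0]], [1, [-0.25, -0.49, 0], [0, 0, 0]], [1, [-0.29, -0.56, 0], [0, 0, 0]], [1, [-0.32, -0.62, 0], [0, 0, 0]], [1, [-0.34, -0.65, 0], [0, 0, 0]], [1, [-0.347, -0.665, 0], [0, 0, 0]], [1, [-0.347, -0.665, 0], [0, 0, 0]]])

```text
t: 15.0
tool_pos: [0.4894, -0.3324, 0.1985]
tool_rot: [3.131, -0.175, -0.008]
contact_force: [-0.0, 0.2, 0.9]
opening: 0.0168
grip_force: 26.5
```

jog_arm(deltas=[[1, [0, 0, -0.02], [0, 0, 0]], [1, [0, 0, -0.06], [0, 0, 0]], [1, [0, 0, -0.12], [0, 0, 0]], [1, [0, 0, -0.18], [0, 0, 0]], [1, [0, 0, -0.24], [0, 0, 0]], [1, [0, 0, -0.3], [0, 0, 0]], [1, [0, 0, -0.35], [0, 0, 0]], [1, [0, 0, -0.39], [0, 0, 0]], [1, [0, 0, -0.41], [0, 0, 0]], [1, [0, 0, -0.42], [0, 0, 0]], [1, [0, 0, -0.42], [0, 0, 0]], [1, [0, 0, -0.42], [0, 0, 0]]])

```text
t: 16.0
tool_pos: [0.4912, -0.3318, 0.0325]
tool_rot: [3.129, -0.17, -0.004]
contact_force: [-0.1, 0.4, -0.1]
opening: 0.0166
grip_force: 26.5
```

Next come slow 2 mm steps down to contact.

jog_arm(deltas=[[1, [0, 0, -0.008], [0, 0, 0]], [1, [0, 0, -0.016], [0, 0, 0]], [1, [0, 0, -0.024], [0, 0, 0]], [1, [0, 0, -0.032], [0, 0, 0]], [1, [0, 0, -0.038], [0, 0, 0]], [1, [0, 0, -0.044], [0, 0, 0]], [1, [0, 0, -0.044], [0, 0, 0]]])

```text
t: 16.58
tool_pos: [0.49, -0.3316, 0.0133]
tool_rot: [3.131, -0.172, -0.007]
contact_force: [-0.1, 1.0, 0.1]
opening: 0.0168
grip_force: 26.5
```

jog_arm(deltas=[[1, [0, 0, -0.005], [0, 0, 0]], [1, [0, 0, -0.008], [0, 0, 0]], [1, [0, 0, -0.008], [0, 0, 0]]])

```text
t: 16.83
tool_pos: [0.4905, -0.3319, 0.0108]
tool_rot: [3.13, -0.172, -0.006]
contact_force: [0.1, 0.2, 0.9]
opening: 0.0168
grip_force: 26.6
```

jog_arm(deltas=[[0.5, [0, 0, 0], [0, 0, 0]], [0.42, [0, 0, 0], [0, 0, 0]], [0.38, [0, 0, 0], [0, 0, 0]], [0.38, [0, 0, 0], [0, 0, 0]], [0.38, [0, 0, 0], [0, 0, 0]], [0.38, [0, 0, 0.02], [0, 0, 0]], [0.38, [0, 0, 0.05], [0, 0, 0]], [0.38, [0, 0, 0.1], [0, 0, 0]], [0.38, [0, 0, 0.2], [0, 0, 0]], [0.38, [0, 0, 0.3], [0, 0, 0]], [0.38, [0, 0, 0.4], [0, 0, 0]], [0.38, [0, 0, 0.4], [0, 0, 0]]])

```text
t: 17.83
tool_pos: [0.4949, -0.3355, 0.1835]
tool_rot: [3.118, -0.171, 0.017]
contact_force: [0.8, 0.0, 1.6]
opening: 0.0266
grip_force: 0.0
```

Run:
```python
from h import *
st();snap('wrist','w7');snap('scene','scene7')
A=cv2.resize(cv2.imread('pics/w7.png')[60:360,160:560],(600,330))
B=cv2.resize(cv2.imread('pics/scene7.png')[120:280,180:420],(600,270))
cv2.imwrite('pics/c7.png',np.vstack([A,B]))
```

```text
17.8333 q [-0.717  0.01   1.737 -0.008  1.374  0.965] pos [ 0.4949 -0.3355  0.1835] box [-0.0948 -0.3413  0.1835] z [ 0.01  -0.019 -1.   ] F [0.8 0.  1.6] 0.026569401465409526 0.0
```

View pics/c7.png

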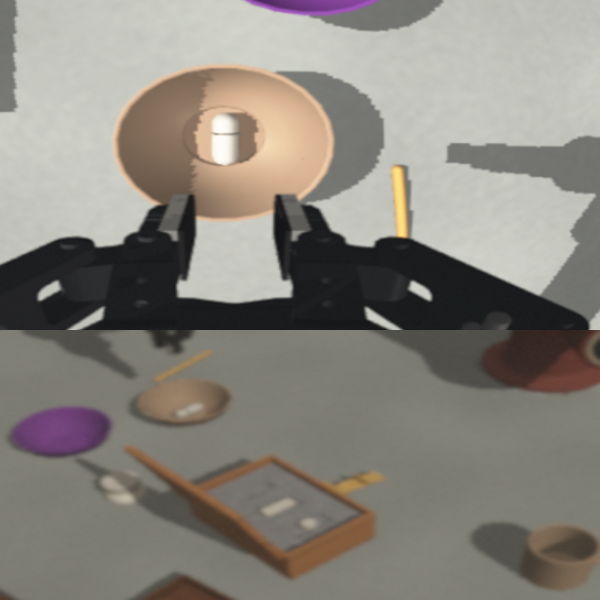

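The tube lies in the middle of the stoneware bowl at crop (225,138). The lid leans open, the latch is down at (360,483), and the case, tin and everything else are where they were.

```bash
python3 -c "
from h import *
print(ctrl.finish_job())"
```

```text
the job is handed in; nothing more can be done
None
```

The job is handed in: the final pictures show the latch down, the lid leaning open, the pill tube released in the middle of the stoneware bowl, and nothing else visibly moved; it took about 18 s of robot time, and the verdict was not shown to me.

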